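# Shelve the domino box and the bamboo pot by height on the stepped rack

### The job

Shelve the two long pieces on the grey stepped rack by height: the flat domino box on the bottom tier under the low board, and the taller open bamboo pot on the upper tier under the high board. Stand each upright on its tier, pointing lengthwise straight in, with its far end at least 30 mm in under the board, and let go of it. Leave the tall black dice tower, too tall for either tier, where it stands.

Things in the scene. Friction and masses are not known exactly. Their poses are not given: they have to be found in the camera images.
- domino_center (a point): centre (half-way up) of the flat closed dark-wood domino box with a paler lid, 140 mm long (x) x 48 mm wide (y) x 34 mm high (z), solid, about 0.3 kg; x is its long axis. Starts lying flat on the white shelf.
- pot_center (a point): centre (half-way up) of the oblong pale bamboo pot, an empty box open at the top, 130 mm long (x) x 52 mm wide (y) x 60 mm high (z), walls and base 6 mm thick, about 0.2 kg; x is its long axis. Starts upright on the white shelf.
- rack: fixed stepped rack of grey board, 200 mm wide (y). Origin on the white shelf, below the middle of the low board's front edge; x points level into the rack, z up. Boards, in mm: bottom board x -125..235, z 0..12; low board (roof of bottom tier, floor of upper) x 0..235, z 60..72; high board x 135..235, z 144..156. Side panels (inner faces y +-88) only under the two roofs; open sky in front of each.
- tower_center (a point): centre (half-way up) of the black plastic dice tower, an upright hollow tower 62 mm (x) x 70 mm (y) x 125 mm high, a loose bystander on the white shelf beyond the two long pieces. Also near by, as bystanders: a white egg cup 58 mm high and a 24 mm metal die.
Things that resemble listed ones, but are neither listed nor needed, are in the scene too. Of the things like the part that bears domino_center, leave any that is red or turquoise; of the rest the smaller one is meant.

How it is judged:
At the end, for the whole second after the job is handed in: Domino box flat on the bottom tier and bamboo pot upright on the upper tier, both at rest, each with its far end at least 20 mm in under the board above it and pointing straight in within 15 degrees; the dice tower is within 30 mm of where it began (x of domino_center in the frame of rack above -0.05 m and y of domino_center in the frame of rack between -0.075 and 0.075 m and z of domino_center in the frame of rack between 0.023 and 0.035 m and angle between each of domino_center, pot_center's own z axis and vertical below 0.12 rad and angle between the x axis of each of domino_center, pot_center and the x axis of rack, either way round below 0.27 rad and linear speed of each of domino_box, bamboo_pot below 0.02 m/s and x of pot_center in the frame of rack above 0.09 m and y of pot_center in the frame of rack between -0.075 and 0.075 m and z of pot_center in the frame of rack between 0.096 and 0.108 m and distance of tower_center from where it was at the start of the episode below 0.03 m); the robot touches nothing.
It fails at once if the dice tower is pushed more than 30 mm or tipped by more than 20 degrees (distance of tower_center from where it was at the start of the episode above 0.03 m or angle between tower_center's own z axis and vertical above 0.35 rad).
It also fails if it takes over 54 s, if anything falls off the work surface, if the arm or the gripper's body presses on something with over 40 N, if the wrist force passes 120 N, or if a joint passes its speed limit or range.

### The arm

A 7-joint arm with a two-finger parallel gripper is mounted at the origin on the work surface. World frame = base frame: x ahead of the robot, y to its left, z up, the work surface at z = 0. Lengths are in m, angles in rad, forces in N, time in s.
With the tool pointing down it reaches from about 0.425 to 0.875 m from the base axis. Payload 4.7 kg.
Tool frame: the origin (TCP) lies midway between the tips of the shut fingers; the grasp point (between the pads) lies 19 mm behind it; z points along the fingers, y is the direction in which the jaws open and shut (so a half turn about z gives the same grasp; the last joint's range is limited). The gripper opens to 85 mm and grips with 20 to 120 N. Pads are 22 mm wide; open, the fingers measure 114 mm over their backs; the gripper's body (76 mm by 85 mm) begins 54 mm behind the grasp point. The pads swing forward as they close: fully open they stand 13 mm farther back than shut.
Start: joints at [-1.264, 0.321, -0.07, 1.45, 0.023, 1.371, -0.057], TCP at [0.188, 0.622, 0.231] pointing down, gripper open.
Joint ranges: [-2.86, 2.86], [-0.3, 2.09], [-1.38, 1.24], [0.06, 2.45], [-1.56, 4.7], [0.09, 2.05], [-2.69, 2.69]. Speed limits (rad/s): [2.57, 2.57, 3.14, 3.14, 3.14, 3.14, 3.14].

### API

Orientations are given as a unit quaternion [w, x, y, z].
In Python, from station import manip gives the robot as it stands. The module is installed in compiled form; this text tells all that it offers.
- The arm moves only by the tool drive_tool, never from a script. Its argument "series" is a list of rows, each an object of numbers: "x", "y", "z": the shift along the world's x, y, z in mm; "ax", "ay", "az": the turn, a rotation vector about the world's x, y, z in rad; "hand": the opening in per cent of the stroke, from 0 (shut) to 100 (fully open). In form: [{"x": .., "y": .., "z": .., "ax": .., "ay": .., "az": .., "hand": ..}, ...]. A call has 1 to 12 rows; each row shifts and turns the commanded pose from where the row before left it; what a row does not reach is not made up. A row lasts 1/10 s, in which the tool goes at most 50 mm and 8.59 degrees, less where a joint would pass 70% of its speed; a pose out of reach is approached as far as the arm can. A call is refused whole if a number of a shift passes 50 or a number of a turn 0.15, either way. A call with a gripper value outside its range is refused whole. The fingers move at their own pace and stop on an object; "squeeze" is the grip in N (left out, the last holds). Time passes only in rows, so rows that do not move let the fingers close. It gives the time, the measured TCP pose, the force and the opening at its end, in the units of the state.
- manip.observe(): the state, without advancing time (a new reading comes with each control period).
- manip.grab_frame(name): name is "scene" or "top" or "wrist"; returns a dict with "color" (420x560x3 uint8, red, green, blue), "range_z" (420x560 float32, m along the optical axis (not along the pixel's ray), 0 where there is no reading), "fx", "fy", "cx", "cy" (pixels), "R" (3x3) and "t" (3): a world point X has camera coordinates R X + t. Camera axes: x right, y down, z forward; pixel columns grow to the right and rows downward; lengths in m; the calibration is good to about 2 mm. The wrist camera is an equidistant fisheye: a pixel r from the principal point sees the ray r / f radians off the axis. A picture is of the moment at which its call begins.
- manip.job_done(): hands the job in, once; it reports no verdict.
The state is a dict: "time": time; "q": joint angles; "joint_velocities": joint speeds; "joint_efforts": joint torques, N m; "tool_pos": TCP position; "tool_rot": TCP orientation; "wrist_force": force on the tool from outside, world axes, zero at the start; "torque": the same for the moment, N m; "gripper_width": finger opening in m.
Only numpy, scipy, OpenCV 4.12 (cv2) and the standard library are available. Lean on these libraries where they do the work, as an engineer would, in place of code of your own. Each camera call takes 0.05 s, during which the arm holds its last target.

## Working session

There is one attempt and no reset: what is moved stays moved. The work goes in short steps, Python scripts to look and compute and a tool call to move; the robot and the scene stay as the last step left them, time stands still between calls to the robot, and variables do not carry over. Pictures are saved under pics/ and viewed, and the job is handed in when it is done.

Besides the shell and the picture viewer there is one more tool, called after "Emit:" as a command line: name --argument value ..., lists and objects as JSON in quotes. drive_tool: Moves the arm, as the interface text tells. Its arguments: {"type":"object","properties":{"series":{"type":"array"},"squeeze":{"type":"number"}},"required":["series"]}

```bash
mkdir -p pics; cat > h.py <<'E'
import numpy as np, cv2
from station import manip
def grab(n,save=None):
    f=manip.grab_frame(n)
    if save: cv2.imwrite('pics/'+save,f['color'][:,:,::-1])
    return f
def cloud(f):
    z=f['range_z'];v,u=np.mgrid[0:z.shape[0],0:z.shape[1]]
    P=np.stack([(u-f['cx'])/f['fx']*z,(v-f['cy'])/f['fy']*z,z],-1)
    W=(P-np.array(f['t']))@np.array(f['R'])
    W[z<=0]=np.nan
    return W
E
python3 - <<'E'
from h import *
for n in('scene','top'):
    f=grab(n,n+'0.png'); np.savez(n+'0.npz',**{k:f[k] for k in f})
    print(n,f['fx'],f['cx'],f['R'],f['t'])
grab('wrist','wrist0.png')
s=manip.observe();print(s)
E
```

```text
scene 422.97393063612407 278.22070092445614 [[-0.85161553  0.52398745  0.01371672]
 [ 0.37582752  0.62864037 -0.68085605]
 [-0.36538291 -0.57467246 -0.7322888 ]] [ 0.47690713 -0.03514276  1.21223938]
top 448.62229173779866 280.64755374034655 [[-0.01944752 -0.9997973  -0.00521032]
 [-0.98291001  0.02007266 -0.18298907]
 [ 0.18305656  0.00156259 -0.98310114]] [-0.13291578  0.45246444  1.18109209]
{'time': 0.15, 'q': array([-1.26386475,  0.32168645, -0.07013499,  1.4513836 ,  0.02265062,
        1.37079688, -0.05693023]), 'joint_velocities': array([ 0.00043229, -0.00304859, -0.00037842, -0.00496946, -0.0013863 ,
        0.00151936, -0.0005508 ]), 'joint_efforts': array([ 2.75411521e-04, -4.94090044e+01, -3.82731361e-01, -3.14685345e+01,
        1.30775178e-02,  8.20350921e-03, -2.35469577e-05]), 'tool_pos': array([0.18754697, 0.62193715, 0.23045886]), 'tool_rot': array([-4.93117292e-05,  1.45867617e-01,  9.89303839e-01, -7.41826321e-04]), 'wrist_force': array([ 0.32914726,  0.22317978, -1.19115199]), 'torque': array([-0.01349183, -0.00388663,  0.04283536]), 'gripper_width': 0.08524661157797832}
```

View pics/scene0.png

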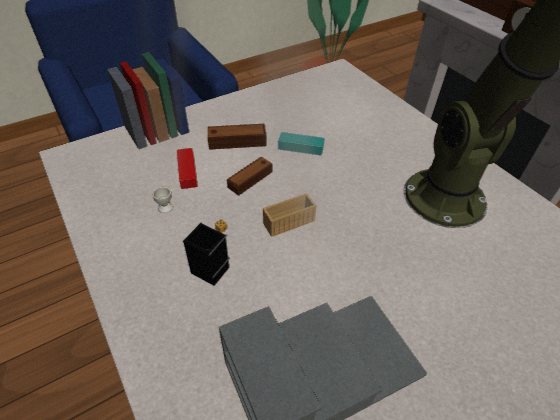

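View pics/top0.png

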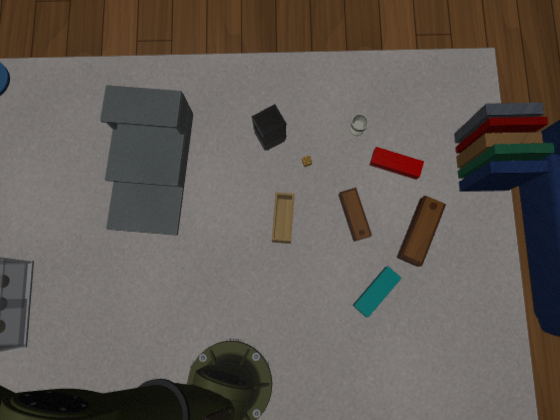

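View pics/wrist0.png

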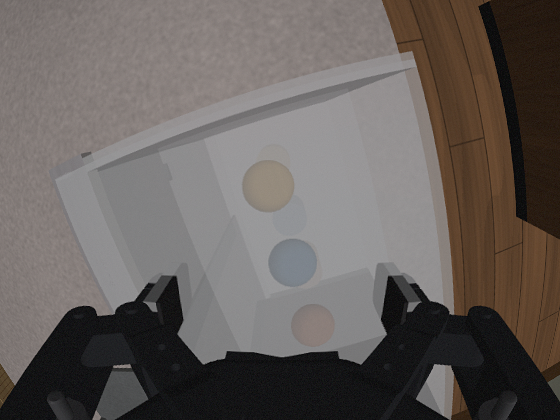

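Top view: the candidates for the domino box are brown (355,214), a larger brown one (421,230), red (397,163) and turquoise (377,291). Red and turquoise are excluded, and the smaller of the two browns is at (355,214). The bamboo pot is at (284,218), the tower at (269,127) and the rack at (147,160). Next I measure them.

```bash
python3 - <<'E'
from h import *
f=dict(np.load('top0.npz'));W=cloud(f)
c=f['color']
cv2.imwrite('pics/crop0.png',cv2.resize(c[140:280,250:460,::-1],None,fx=3.6,fy=3.6,interpolation=cv2.INTER_CUBIC))
g=W[150:330,200:450,2];print('table z',np.nanmedian(g))
def rect(name,u0,u1,v0,v1,zmin,zmax):
    P=W[v0:v1,u0:u1].reshape(-1,3);P=P[(P[:,2]>zmin)&(P[:,2]<zmax)]
    r=cv2.minAreaRect((P[:,:2]*1000).astype(np.float32))
    print(name,len(P),np.round(r[0],1),np.round(r[1],1),round(r[2],1),'z med/95',np.round(np.percentile(P[:,2],[5,50,95])*1000,1))
    return cv2.boxPoints(r)
rect('small',335,375,180,245,.025,.05)
rect('big',395,450,190,270,.03,.08)
rect('red',365,428,140,182,.02,.08)
rect('turq',350,405,262,320,.02,.08)
print(rect('pot',268,300,185,250,.045,.07))
rect('tower',245,295,100,155,.11,.14)
rect('die',300,314,153,168,.012,.04)
rect('cup',348,370,112,138,.03,.07)
print(rect('rackbot',95,200,80,240,.005,.02))
print(rect('racklow',95,200,80,240,.064,.08))
print(rect('rackhigh',95,200,80,240,.148,.165))
E
```

```text
table z 5.882979567450289e-05
small 912 [ 440.9 -345.7] [140.8  49.2] 15.2 z med/95 [29.6 33.7 37.6]
big 1647 [ 390.4 -523.7] [ 65.3 185.7] 64.9 z med/95 [39.3 44.7 48.5]
red 911 [ 585.3 -470.6] [142.5  50.5] 70.8 z med/95 [27.2 33.7 38.1]
turq 1005 [ 229.4 -394.3] [ 48.6 140.9] 46.6 z med/95 [29.5 33.7 37.6]
pot 311 [ 432.6 -147.3] [ 52.2 130.4] 84.5 z med/95 [49.9 59.2 63.3]
[[ 365.15173  -167.0336  ]
 [ 494.96832  -179.49002 ]
 [ 499.95862  -127.4827  ]
 [ 370.14203  -115.026276]]
tower 349 [ 679.1 -115.4] [66.  74.4] 28.3 z med/95 [112.7 123.1 127.2]
die 79 [ 598.5 -216.9] [25.5 24.2] 18.9 z med/95 [16.1 22.8 27.1]
cup 207 [ 696.1 -366.7] [47.2 47.6] 34.3 z med/95 [31.  46.7 60.1]
rackbot 3589 [622.7 241.1] [479.2 302.8] 0.8 z med/95 [ 7.  11.3 15.6]
[[381.0492  389.20578]
 [385.19824  86.46787]
 [864.37634  93.03497]
 [860.2273  395.7729 ]]
racklow 4217 [644.9 221.9] [202.4 234.8] 84.4 z med/95 [67.5 71.5 75.6]
[[518.226    132.56064 ]
 [751.93353  109.753334]
 [771.5916   311.19016 ]
 [537.8841   333.99747 ]]
rackhigh 2863 [713.  214.4] [201.6 102.9] 84.2 z med/95 [151.8 155.5 158.8]
[[651.6379  119.33605]
 [753.97784 108.95101]
 [774.332   309.5316 ]
 [671.992   319.91663]]
```

View pics/crop0.png

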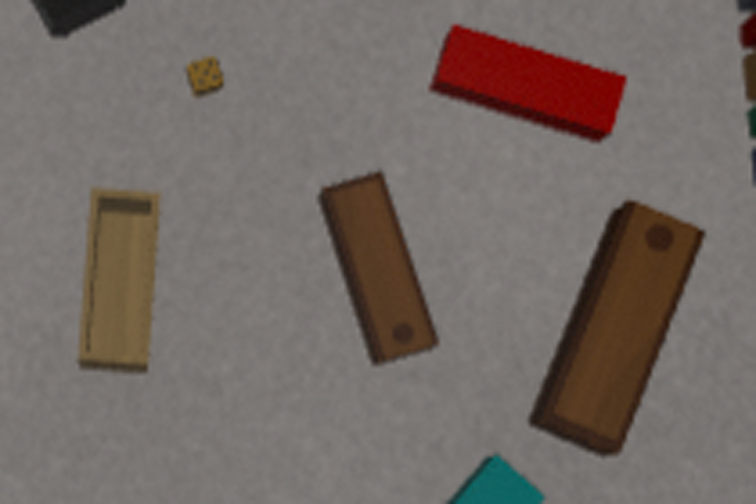

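The crop confirms it: the small brown box has a paler lid and measures 140x49x34 mm, which matches. The big one is 186x65x45. Fit results:

| Item | Position (mm) | Yaw |
|---|---|---|
| Rack | origin (529, 233) | -5.7° |
| Domino | (441, -346) | +15.2° |
| Pot | (433, -147) | -5.5° |

I'll swing over to the domino, turning the wrist -148°.

Emit:
drive_tool --series '[{"x": 36.5, "y": -31.5, "az": -0.1076, "hand": 100}, {"x": 36.5, "y": -31.5, "az": -0.1076}, {"x": 36.5, "y": -31.5, "az": -0.1076}, {"x": 36.5, "y": -31.5, "az": -0.1076}, {"x": 36.5, "y": -31.5, "az": -0.1076}, {"x": 36.5, "y": -31.5, "az": -0.1076}, {"x": 36.5, "y": -31.5, "az": -0.1076}, {"x": 36.5, "y": -31.5, "az": -0.1076}, {"x": 12.5, "y": -46, "az": -0.1076}, {"x": 12.5, "y": -46, "az": -0.1076}, {"x": 12.5, "y": -46, "az": -0.1076}, {"x": 12.5, "y": -46, "az": -0.1076}]'

```text
invalid input at $.series[0]: expected keys x, y, z, ax, ay, az, hand
```

Emit:
drive_tool --series '[{"x": 36.5, "y": -31.5, "z": 0, "ax": 0, "ay": 0, "az": -0.1076, "hand": 100}, {"x": 36.5, "y": -31.5, "z": 0, "ax": 0, "ay": 0, "az": -0.1076, "hand": 100}, {"x": 36.5, "y": -31.5, "z": 0, "ax": 0, "ay": 0, "az": -0.1076, "hand": 100}, {"x": 36.5, "y": -31.5, "z": 0, "ax": 0, "ay": 0, "az": -0.1076, "hand": 100}, {"x": 36.5, "y": -31.5, "z": 0, "ax": 0, "ay": 0, "az": -0.1076, "hand": 100}, {"x": 36.5, "y": -31.5, "z": 0, "ax": 0, "ay": 0, "az": -0.1076, "hand": 100}, {"x": 36.5, "y": -31.5, "z": 0, "ax": 0, "ay": 0, "az": -0.1076, "hand": 100}, {"x": 36.5, "y": -31.5, "z": 0, "ax": 0, "ay": 0, "az": -0.1076, "hand": 100}, {"x": 12.5, "y": -46, "z": 0, "ax": 0, "ay": 0, "az": -0.1076, "hand": 100}, {"x": 12.5, "y": -46, "z": 0, "ax": 0, "ay": 0, "az": -0.1076, "hand": 100}, {"x": 12.5, "y": -46, "z": 0, "ax": 0, "ay": 0, "az": -0.1076, "hand": 100}, {"x": 12.5, "y": -46, "z": 0, "ax": 0, "ay": 0, "az": -0.1076, "hand": 100}]'

```text
time: 1.35
tool_pos: [0.5297, 0.1844, 0.2311]
tool_rot: [-0.0, 0.713, 0.701, -0.0]
wrist_force: [0.7, 0.6, 0.5]
gripper_width: 0.0857
```

Emit:
drive_tool --series '[{"x": 12.5, "y": -46, "z": 0, "ax": 0, "ay": 0, "az": -0.1076, "hand": 100}, {"x": 12.5, "y": -46, "z": 0, "ax": 0, "ay": 0, "az": -0.1076, "hand": 100}, {"x": 12.5, "y": -46, "z": 0, "ax": 0, "ay": 0, "az": -0.1076, "hand": 100}, {"x": 12.5, "y": -46, "z": 0, "ax": 0, "ay": 0, "az": -0.1076, "hand": 100}, {"x": -20.4, "y": -44, "z": 0, "ax": 0, "ay": 0, "az": -0.1076, "hand": 100}, {"x": -20.4, "y": -44, "z": 0, "ax": 0, "ay": 0, "az": -0.1076, "hand": 100}, {"x": -20.4, "y": -44, "z": 0, "ax": 0, "ay": 0, "az": -0.1076, "hand": 100}, {"x": -20.4, "y": -44, "z": 0, "ax": 0, "ay": 0, "az": -0.1076, "hand": 100}, {"x": -20.4, "y": -44, "z": 0, "ax": 0, "ay": 0, "az": -0.1076, "hand": 100}, {"x": -20.4, "y": -44, "z": 0, "ax": 0, "ay": 0, "az": -0.1076, "hand": 100}, {"x": -20.4, "y": -44, "z": 0, "ax": 0, "ay": 0, "az": -0.1076, "hand": 100}, {"x": -20.4, "y": -44, "z": 0, "ax": 0, "ay": 0, "az": -0.1076, "hand": 100}]'

```text
time: 2.55
tool_pos: [0.4153, -0.351, 0.2315]
tool_rot: [-0.0, 0.991, 0.131, 0.001]
wrist_force: [1.2, -1.0, -0.2]
gripper_width: 0.0854
```

```bash
python3 - <<'E'
from h import *
grab('wrist','w1.png')
s=manip.observe();print(s['time'],s['tool_pos'],s['tool_rot'],s['q'])
E
```

```text
2.6 [ 0.40936224 -0.35989705  0.232076  ] [ 2.89152277e-03  9.92379422e-01  1.23181902e-01 -9.69921009e-04] [-0.18766725  0.11931091  0.93179633  1.742618   -0.09325835  1.32547638
 -0.56067548]
```

View pics/w1.png

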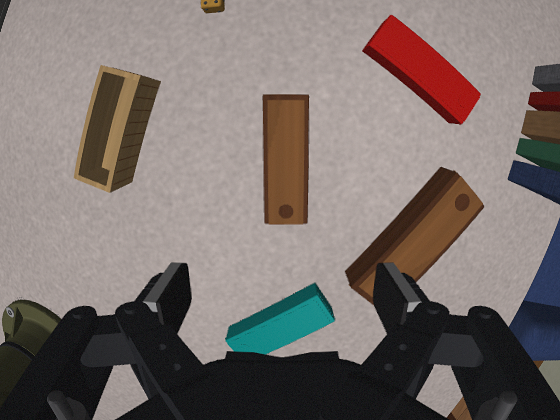

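The wrist view shows the domino box square between the jaws (centre about (285,160)) with the neighbours clear. Descending.

Emit:
drive_tool --series '[{"x": 0, "y": -2, "z": -30, "ax": 0, "ay": 0, "az": 0, "hand": 100}, {"x": 0, "y": 0, "z": -40, "ax": 0, "ay": 0, "az": 0, "hand": 100}, {"x": 0, "y": 0, "z": -40, "ax": 0, "ay": 0, "az": 0, "hand": 100}, {"x": 0, "y": 0, "z": -40, "ax": 0, "ay": 0, "az": 0, "hand": 100}, {"x": 0, "y": 0, "z": -30, "ax": 0, "ay": 0, "az": 0, "hand": 100}, {"x": 0, "y": 0, "z": -20, "ax": 0, "ay": 0, "az": 0, "hand": 100}, {"x": 0, "y": 0, "z": -15, "ax": 0, "ay": 0, "az": 0, "hand": 100}, {"x": 0, "y": 0, "z": -6, "ax": 0, "ay": 0, "az": 0, "hand": 100}, {"x": 0, "y": 0, "z": 0, "ax": 0, "ay": 0, "az": 0, "hand": 100}, {"x": 0, "y": 0, "z": 0, "ax": 0, "ay": 0, "az": 0, "hand": 100}]'

```text
time: 3.6
tool_pos: [0.4171, -0.3522, 0.0113]
tool_rot: [0.001, 0.991, 0.133, 0.001]
wrist_force: [-0.1, 0.2, -0.6]
gripper_width: 0.0853
```

```bash
python3 - <<'E'
from h import *
grab('wrist','w2.png')
s=manip.observe();print(s['time'],s['tool_pos'],s['tool_rot'],s['q'])
E
```

```text
3.65 [ 0.41725303 -0.3522107   0.01146551] [6.07482762e-04 9.91132863e-01 1.32870518e-01 8.38762466e-04] [-0.04131207  0.41672138  0.81473673  1.95773013 -0.37897519  0.92267018
 -0.34024777]
```

View pics/w2.png

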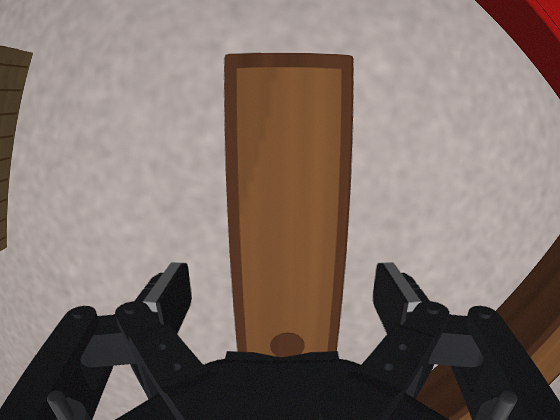

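The box is centred between the pads. Down 6 mm more, then grip.

Emit:
drive_tool --series '[{"x": 0, "y": 0, "z": -6, "ax": 0, "ay": 0, "az": 0, "hand": 100}, {"x": 0, "y": 0, "z": 0, "ax": 0, "ay": 0, "az": 0, "hand": 50}, {"x": 0, "y": 0, "z": 0, "ax": 0, "ay": 0, "az": 0, "hand": 30}, {"x": 0, "y": 0, "z": 0, "ax": 0, "ay": 0, "az": 0, "hand": 30}, {"x": 0, "y": 0, "z": 0, "ax": 0, "ay": 0, "az": 0, "hand": 30}, {"x": 0, "y": 0, "z": 0, "ax": 0, "ay": 0, "az": 0, "hand": 30}, {"x": 0, "y": 0, "z": 0, "ax": 0, "ay": 0, "az": 0, "hand": 30}]' --squeeze 70

```text
time: 4.35
tool_pos: [0.417, -0.3525, 0.0051]
tool_rot: [0.001, 0.991, 0.133, 0.001]
wrist_force: [-0.5, -0.8, 5.8]
gripper_width: 0.0466
```

Gripped at 46.6 mm. Lifting and carrying it to the front of the rack.

Emit:
drive_tool --series '[{"x": 0, "y": 0, "z": 20, "ax": 0, "ay": 0, "az": 0, "hand": 30}, {"x": 0, "y": 0, "z": 40, "ax": 0, "ay": 0, "az": 0, "hand": 30}, {"x": 0, "y": 0, "z": 40, "ax": 0, "ay": 0, "az": 0, "hand": 30}, {"x": 0, "y": 0, "z": 40, "ax": 0, "ay": 0, "az": 0, "hand": 30}, {"x": 12, "y": 43, "z": 0, "ax": 0, "ay": 0, "az": -0.026, "hand": 30}, {"x": 12, "y": 43, "z": 0, "ax": 0, "ay": 0, "az": -0.026, "hand": 30}, {"x": 12, "y": 43, "z": 0, "ax": 0, "ay": 0, "az": -0.026, "hand": 30}, {"x": 12, "y": 43, "z": 0, "ax": 0, "ay": 0, "az": -0.026, "hand": 30}, {"x": 12, "y": 43, "z": 0, "ax": 0, "ay": 0, "az": -0.026, "hand": 30}, {"x": 12, "y": 43, "z": 0, "ax": 0, "ay": 0, "az": -0.026, "hand": 30}, {"x": 12, "y": 43, "z": 0, "ax": 0, "ay": 0, "az": -0.026, "hand": 30}]'

```text
time: 5.45
tool_pos: [0.4993, -0.0484, 0.1433]
tool_rot: [-0.0, 0.999, 0.042, -0.001]
wrist_force: [0.1, -0.8, -2.7]
gripper_width: 0.0471
```

Emit:
drive_tool --series '[{"x": -14, "y": 42, "z": 0, "ax": 0, "ay": 0, "az": -0.026, "hand": 30}, {"x": -14, "y": 42, "z": 0, "ax": 0, "ay": 0, "az": -0.026, "hand": 30}, {"x": -14, "y": 42, "z": 0, "ax": 0, "ay": 0, "az": -0.026, "hand": 30}, {"x": -14, "y": 42, "z": 0, "ax": 0, "ay": 0, "az": -0.026, "hand": 30}, {"x": -14, "y": 42, "z": 0, "ax": 0, "ay": 0, "az": -0.026, "hand": 30}, {"x": -14, "y": 42, "z": 0, "ax": 0, "ay": 0, "az": -0.026, "hand": 30}, {"x": -12, "y": 42, "z": 0, "ax": 0, "ay": 0, "az": -0.026, "hand": 30}, {"x": 0, "y": 0, "z": 0, "ax": 0, "ay": 0, "az": 0, "hand": 30}, {"x": 0, "y": 0, "z": 0, "ax": 0, "ay": 0, "az": 0, "hand": 30}]'

```text
time: 6.35
tool_pos: [0.4028, 0.2436, 0.1431]
tool_rot: [0.001, 0.999, -0.047, -0.001]
wrist_force: [-0.1, -0.4, -2.8]
gripper_width: 0.0469
```

```bash
python3 - <<'E'
from h import *
grab('wrist','w3.png');grab('scene','s3.png')
s=manip.observe();print(s['time'],s['tool_pos'],s['tool_rot'],s['q'])
E
```

```text
6.45 [0.40408609 0.24192644 0.1434808 ] [ 9.33250113e-04  9.98784501e-01 -4.92756651e-02 -7.47168079e-04] [-9.70944074e-01 -2.38370155e-03  3.76472869e-01  2.00298389e+00
  1.61804781e-03  1.14314155e+00 -2.26453361e+00]
```

View pics/w3.png

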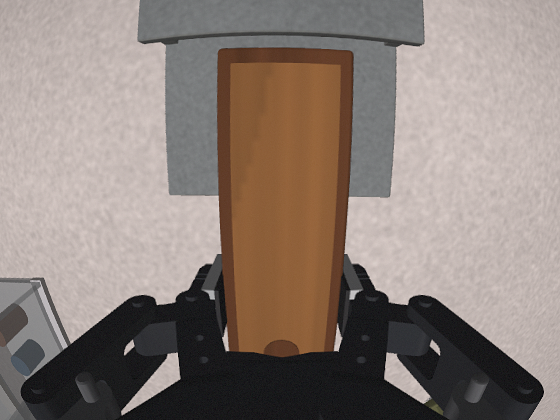

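View pics/s3.png

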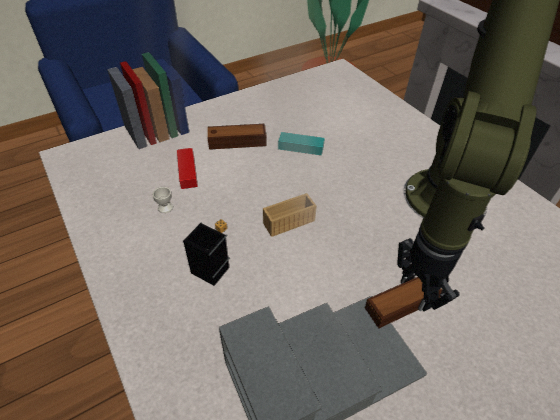

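The box is held level and aligned, with its front clear of the low board. Lowering.

Emit:
drive_tool --series '[{"x": 1, "y": 3, "z": -25, "ax": 0, "ay": 0, "az": 0, "hand": 30}, {"x": 0, "y": 0, "z": -35, "ax": 0, "ay": 0, "az": 0, "hand": 30}, {"x": 0, "y": 0, "z": -30, "ax": 0, "ay": 0, "az": 0, "hand": 30}, {"x": 0, "y": 0, "z": -20, "ax": 0, "ay": 0, "az": 0, "hand": 30}, {"x": 0, "y": 0, "z": -11, "ax": 0, "ay": 0, "az": 0, "hand": 30}, {"x": 0, "y": 0, "z": 0, "ax": 0, "ay": 0, "az": 0, "hand": 30}, {"x": 0, "y": 0, "z": 0, "ax": 0, "ay": 0, "az": 0, "hand": 30}]'

```text
time: 7.15
tool_pos: [0.4062, 0.2462, 0.024]
tool_rot: [-0.0, 0.999, -0.049, 0.0]
wrist_force: [0.5, -0.5, -2.9]
gripper_width: 0.0471
```

```bash
python3 - <<'E'
from h import *
grab('wrist','w4.png');grab('scene','s4.png')
s=manip.observe();print(s['time'],s['tool_pos'],s['tool_rot'],s['wrist_force'])
E
```

```text
7.25 [0.40656545 0.24682889 0.0246409 ] [-8.43204726e-04  9.98797141e-01 -4.90178733e-02  8.98468391e-04] [-0.50534336 -0.98394994 -2.78549924]
```

View pics/w4.png

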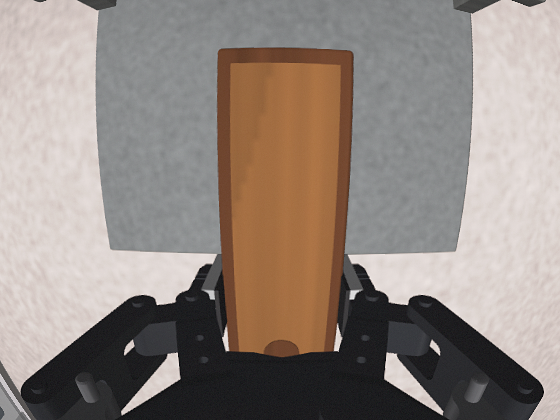

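Centred. Sliding in 70 mm along the rack's x, then settling it.

Emit:
drive_tool --series '[{"x": 10, "y": -1, "z": -2, "ax": 0, "ay": 0, "az": 0, "hand": 30}, {"x": 15, "y": -1.5, "z": 0, "ax": 0, "ay": 0, "az": 0, "hand": 30}, {"x": 15, "y": -1.5, "z": 0, "ax": 0, "ay": 0, "az": 0, "hand": 30}, {"x": 15, "y": -1.5, "z": 0, "ax": 0, "ay": 0, "az": 0, "hand": 30}, {"x": 15, "y": -1.5, "z": 0, "ax": 0, "ay": 0, "az": 0, "hand": 30}, {"x": 0, "y": 0, "z": -2, "ax": 0, "ay": 0, "az": 0, "hand": 30}, {"x": 0, "y": 0, "z": -2, "ax": 0, "ay": 0, "az": 0, "hand": 30}, {"x": 0, "y": 0, "z": 0, "ax": 0, "ay": 0, "az": 0, "hand": 30}]'

```text
time: 8.05
tool_pos: [0.4754, 0.2392, 0.0172]
tool_rot: [0.0, 0.999, -0.049, -0.0]
wrist_force: [-0.1, -0.1, -2.8]
gripper_width: 0.0467
```

```bash
python3 - <<'E'
from h import *
grab('wrist','w5.png');grab('scene','s5.png')
s=manip.observe();print(s['time'],s['tool_pos'],s['tool_rot'],s['wrist_force'])
E
```

```text
8.15 [0.47495322 0.23944963 0.01721568] [ 5.77426054e-05  9.98821612e-01 -4.85317693e-02 -2.27556121e-04] [ 1.05993067  0.81800647 -3.11112061]
```

View pics/w5.png

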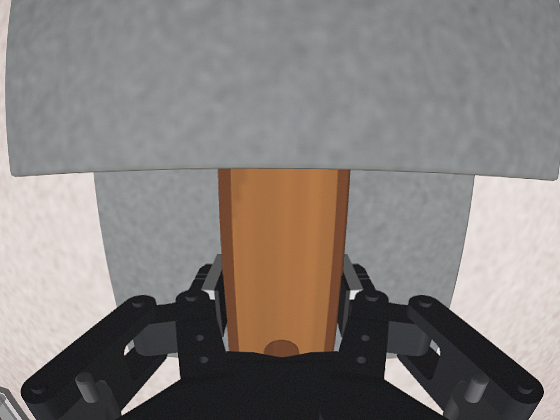

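It is in by about 40 mm. Setting it down, releasing and lifting.

Emit:
drive_tool --series '[{"x": 0, "y": 0, "z": -0.7, "ax": 0, "ay": 0, "az": 0, "hand": 30}, {"x": 0, "y": 0, "z": 0, "ax": 0, "ay": 0, "az": 0, "hand": 60}, {"x": 0, "y": 0, "z": 0, "ax": 0, "ay": 0, "az": 0, "hand": 90}, {"x": 0, "y": 0, "z": 0, "ax": 0, "ay": 0, "az": 0, "hand": 90}, {"x": 0, "y": 0, "z": 0, "ax": 0, "ay": 0, "az": 0, "hand": 90}, {"x": 0, "y": 0, "z": 15, "ax": 0, "ay": 0, "az": 0, "hand": 90}, {"x": -5, "y": 0, "z": 40, "ax": 0, "ay": 0, "az": 0, "hand": 100}, {"x": -5, "y": 0, "z": 40, "ax": 0, "ay": 0, "az": 0, "hand": 100}, {"x": 0, "y": 0, "z": 40, "ax": 0, "ay": 0, "az": 0, "hand": 100}, {"x": 0, "y": 0, "z": 10, "ax": 0, "ay": 0, "az": 0, "hand": 100}, {"x": 0, "y": 0, "z": 0, "ax": 0, "ay": 0, "az": 0, "hand": 100}]'

```text
time: 9.25
tool_pos: [0.4668, 0.2401, 0.1645]
tool_rot: [-0.002, 0.999, -0.049, 0.002]
wrist_force: [0.1, -0.3, -0.8]
gripper_width: 0.0854
```

```bash
python3 - <<'E'
from h import *
grab('wrist','w6.png');f=grab('top','t6.png')
s=manip.observe();print(s['time'],s['tool_pos'],s['tool_rot'],s['wrist_force'],s['q'])
E
```

```text
9.35 [0.46488499 0.23904748 0.161044  ] [ 2.84870886e-04  9.98807674e-01 -4.88150011e-02 -4.94791033e-04] [ 0.49992964  0.09126223 -0.40953292] [-0.91853539  0.0981255   0.41778642  1.87017714 -0.04298408  1.18314833
 -2.15469694]
```

View pics/w6.png

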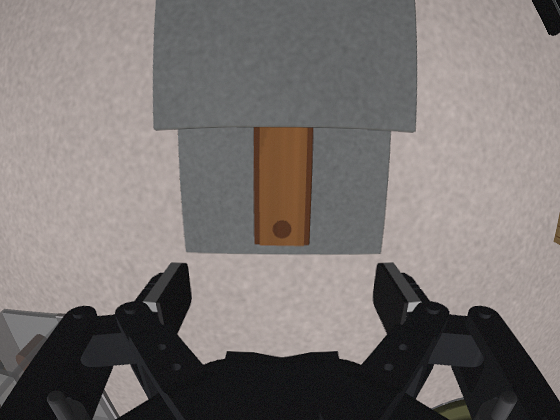

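View pics/t6.png

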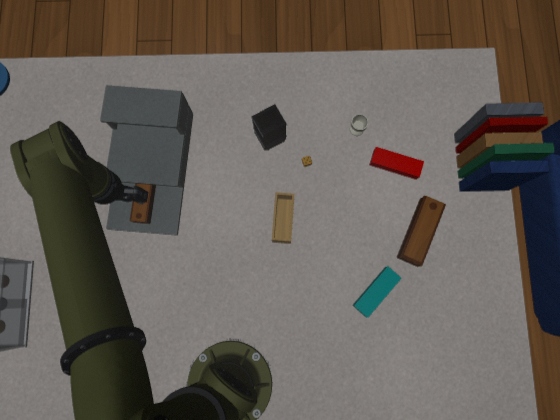

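The domino box lies straight under the low board and is released; the tower at (269,127) hasn't moved. Now the pot: I'll grip 25 mm behind its centre, at (408,-145).

Emit:
drive_tool --series '[{"x": 1, "y": -48, "z": 0, "ax": 0, "ay": 0, "az": 0, "hand": 100}, {"x": 1, "y": -48, "z": 0, "ax": 0, "ay": 0, "az": 0, "hand": 100}, {"x": 1, "y": -48, "z": 0, "ax": 0, "ay": 0, "az": 0, "hand": 100}, {"x": 1, "y": -48, "z": 0, "ax": 0, "ay": 0, "az": 0, "hand": 100}, {"x": 1, "y": -48, "z": 0, "ax": 0, "ay": 0, "az": 0, "hand": 100}, {"x": -15.5, "y": -36, "z": 0, "ax": 0, "ay": 0, "az": 0, "hand": 100}, {"x": -15.5, "y": -36, "z": 0, "ax": 0, "ay": 0, "az": 0, "hand": 100}, {"x": -15.5, "y": -36, "z": 0, "ax": 0, "ay": 0, "az": 0, "hand": 100}, {"x": -15.5, "y": -36, "z": -20, "ax": 0, "ay": 0, "az": 0, "hand": 100}, {"x": 0, "y": 0, "z": -20, "ax": 0, "ay": 0, "az": 0, "hand": 100}, {"x": 0, "y": 0, "z": 0, "ax": 0, "ay": 0, "az": 0, "hand": 100}, {"x": 0, "y": 0, "z": 0, "ax": 0, "ay": 0, "az": 0, "hand": 100}]'

```text
time: 10.55
tool_pos: [0.4077, -0.1441, 0.1209]
tool_rot: [0.0, 0.999, -0.048, -0.001]
wrist_force: [0.5, 0.7, -0.2]
gripper_width: 0.0853
```

```bash
python3 - <<'E'
from h import *
grab('wrist','w7.png');f=grab('top','t7.png');np.savez('top7.npz',**f)
s=manip.observe();print(s['time'],s['tool_pos'],s['tool_rot'],s['wrist_force'],s['q'])
W=cloud(f)
o=np.array([.529,.233]);a=-.099;ex=np.array([np.cos(a),np.sin(a)]);ey=np.array([-np.sin(a),np.cos(a)])
P=W.reshape(-1,3);d=P[:,:2]-o;X=d@ex;Y=d@ey
m=(X>-.13)&(X<-.008)&(abs(Y)<.09)&(P[:,2]>.035)&(P[:,2]<.055)
print(m.sum(),X[m].min(),X[m].max(),Y[m].min(),Y[m].max(),np.median(P[m,2]),cv2.minAreaRect(np.stack([X[m],Y[m]],1).astype(np.float32)*1000))
E
```

```text
10.65 [ 0.4089639  -0.14393414  0.12194612] [ 3.60798689e-04  9.98855461e-01 -4.78291900e-02 -7.64580832e-05] [-0.44636368 -0.703909   -0.74797445] [-0.55816885 -0.11434885  0.80451603  2.12007849  0.09307321  1.10274892
 -1.4655052 ]
624 -0.10099121341740078 -0.008002487408008642 -0.02340250071623722 0.0279778894380755 0.045688460365760686 ((-54.7324104309082, 1.9144840240478516), (50.348670959472656, 93.15182495117188), 88.30561065673828)
```

View pics/w7.png

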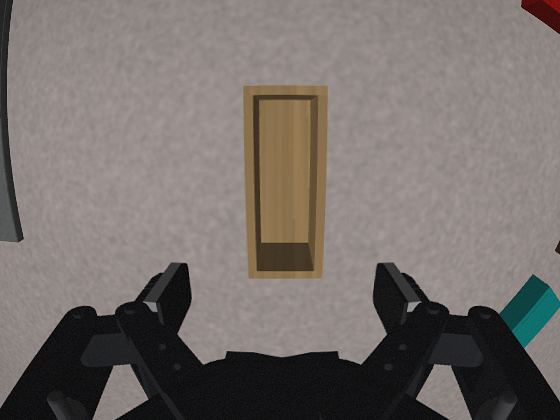

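View pics/t7.png

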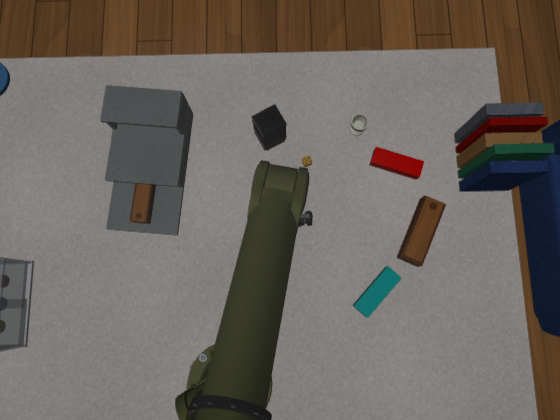

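Depth check on the domino: rear end at rack x = -0.101, so the far end is about 39 mm in, with y ≈ +2 mm, yaw within 2° and top at 46 mm. All good. The pot is centred between the jaws, so I descend.

Emit:
drive_tool --series '[{"x": 0, "y": -1, "z": -25, "ax": 0, "ay": 0, "az": 0, "hand": 100}, {"x": 0, "y": 0, "z": -30, "ax": 0, "ay": 0, "az": 0, "hand": 100}, {"x": 0, "y": 0, "z": -25, "ax": 0, "ay": 0, "az": 0, "hand": 100}, {"x": 0, "y": 0, "z": -20, "ax": 0, "ay": 0, "az": 0, "hand": 100}, {"x": 0, "y": 0, "z": 0, "ax": 0, "ay": 0, "az": 0, "hand": 100}, {"x": 0, "y": 0, "z": 0, "ax": 0, "ay": 0, "az": 0, "hand": 60}, {"x": 0, "y": 0, "z": 0, "ax": 0, "ay": 0, "az": 0, "hand": 40}, {"x": 0, "y": 0, "z": 0, "ax": 0, "ay": 0, "az": 0, "hand": 40}, {"x": 0, "y": 0, "z": 0, "ax": 0, "ay": 0, "az": 0, "hand": 40}, {"x": 0, "y": 0, "z": 0, "ax": 0, "ay": 0, "az": 0, "hand": 40}]' --squeeze 50

```text
time: 11.65
tool_pos: [0.41, -0.1458, 0.0231]
tool_rot: [-0.0, 0.999, -0.049, 0.002]
wrist_force: [-0.6, -0.0, 7.0]
gripper_width: 0.0514
```

```bash
python3 - <<'E'
from h import *
grab('wrist','w8.png')
s=manip.observe();print(s['time'],s['tool_pos'],s['tool_rot'],s['wrist_force'],s['q'])
E
```

```text
11.7 [ 0.41006992 -0.14574654  0.02316012] [-2.62024845e-04  9.98819003e-01 -4.85612125e-02  1.52916301e-03] [-1.28196806 -0.60862578  7.66943336] [-0.53806452  0.10591269  0.85936193  2.20907497 -0.10729996  0.86324955
 -1.27977044]
```

View pics/w8.png

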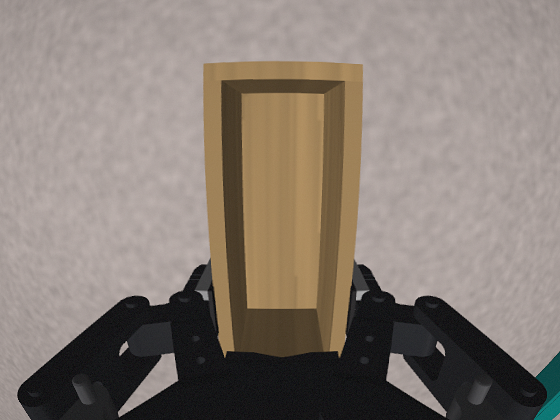

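Gripped at 51.4 mm. Lifting and carrying it to the upper tier.

Emit:
drive_tool --series '[{"x": 0, "y": 0, "z": 20, "ax": 0, "ay": 0, "az": 0, "hand": 40}, {"x": 0, "y": 0, "z": 45, "ax": 0, "ay": 0, "az": 0, "hand": 40}, {"x": 0, "y": 0, "z": 45, "ax": 0, "ay": 0, "az": 0, "hand": 40}, {"x": 14.6, "y": 42, "z": 0, "ax": 0, "ay": 0, "az": 0, "hand": 40}, {"x": 14.6, "y": 42, "z": 0, "ax": 0, "ay": 0, "az": 0, "hand": 40}, {"x": 14.6, "y": 42, "z": 0, "ax": 0, "ay": 0, "az": 0, "hand": 40}, {"x": 14.6, "y": 42, "z": 0, "ax": 0, "ay": 0, "az": 0, "hand": 40}, {"x": 14.6, "y": 42, "z": 0, "ax": 0, "ay": 0, "az": 0, "hand": 40}, {"x": 14.6, "y": 42, "z": 0, "ax": 0, "ay": 0, "az": 0, "hand": 40}, {"x": 14.6, "y": 42, "z": 0, "ax": 0, "ay": 0, "az": 0, "hand": 40}, {"x": 14.6, "y": 42, "z": 0, "ax": 0, "ay": 0, "az": 0, "hand": 40}, {"x": 14.6, "y": 42, "z": 0, "ax": 0, "ay": 0, "az": 0, "hand": 40}]'

```text
time: 12.9
tool_pos: [0.5397, 0.2342, 0.1316]
tool_rot: [-0.0, 0.999, -0.049, -0.0]
wrist_force: [-0.3, -0.4, -2.1]
gripper_width: 0.0512
```

Emit:
drive_tool --series '[{"x": 0, "y": 0, "z": 0, "ax": 0, "ay": 0, "az": 0, "hand": 40}, {"x": 0, "y": 0, "z": 0, "ax": 0, "ay": 0, "az": 0, "hand": 40}, {"x": 0, "y": 0, "z": 0, "ax": 0, "ay": 0, "az": 0, "hand": 40}]'

```text
time: 13.2
tool_pos: [0.5395, 0.2309, 0.1315]
tool_rot: [0.001, 0.999, -0.049, -0.0]
wrist_force: [-0.3, -0.4, -2.4]
gripper_width: 0.0515
```

```bash
python3 - <<'E'
from h import *
grab('wrist','w9.png');grab('scene','s9.png')
s=manip.observe();print(s['time'],s['tool_pos'],s['tool_rot'],s['wrist_force'],s['q'])
E
```

```text
13.3 [0.5397734  0.23064603 0.13183119] [ 6.96810954e-05  9.98751589e-01 -4.99524719e-02 -9.62018751e-05] [-0.0101235  -0.49656939 -2.75638802] [-0.89775179  0.27721092  0.52583454  1.75359463 -0.15093869  1.15120172
 -1.99747791]
```

View pics/w9.png

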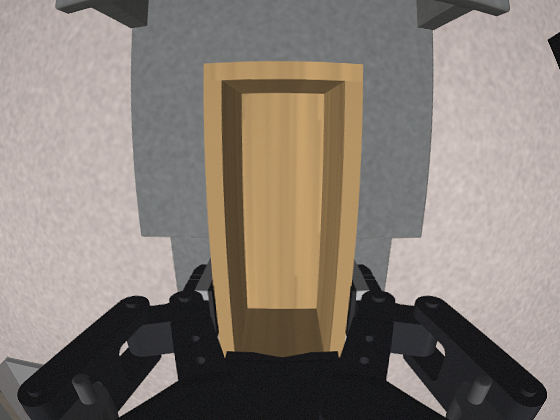

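View pics/s9.png

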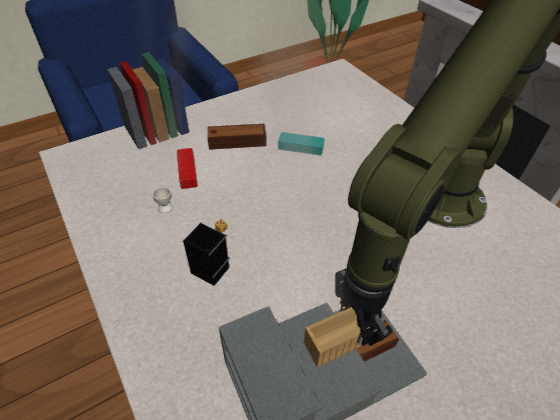

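The pot is level and centred over the upper tier, and its far end is clear of the high board. Lowering 33 mm, then going in 75 mm.

Emit:
drive_tool --series '[{"x": 0, "y": 0, "z": -15, "ax": 0, "ay": 0, "az": 0, "hand": 40}, {"x": 0, "y": 0, "z": -13, "ax": 0, "ay": 0, "az": 0, "hand": 40}, {"x": 0, "y": 0, "z": -5, "ax": 0, "ay": 0, "az": 0, "hand": 40}, {"x": 0, "y": 0, "z": 0, "ax": 0, "ay": 0, "az": 0, "hand": 40}, {"x": 10, "y": -1, "z": 0, "ax": 0, "ay": 0, "az": 0, "hand": 40}, {"x": 15, "y": -1.5, "z": 0, "ax": 0, "ay": 0, "az": 0, "hand": 40}]'

```text
time: 13.9
tool_pos: [0.5654, 0.2304, 0.0991]
tool_rot: [-0.0, 0.999, -0.048, 0.0]
wrist_force: [0.7, -0.3, -2.4]
gripper_width: 0.0515
```

```bash
python3 - <<'E'
from h import *
grab('wrist','w10.png');grab('scene','s10.png')
s=manip.observe();print(s['time'],s['tool_pos'],s['tool_rot'],s['wrist_force'])
E
```

```text
14.0 [0.56769755 0.22916862 0.09948447] [ 6.83178462e-05  9.98773067e-01 -4.94918591e-02  1.70639472e-03] [-0.35037241 -0.61119592 -1.76532521]
```

View pics/w10.png

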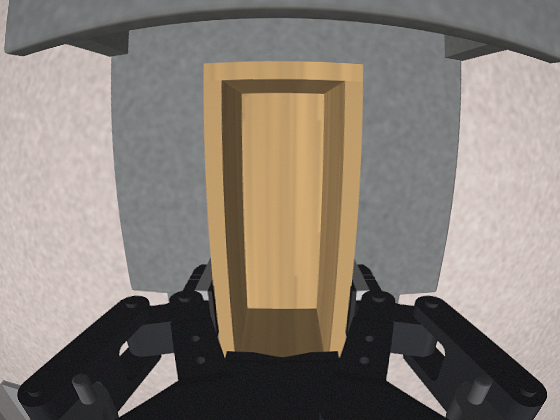

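Clear and straight. Another 51 mm in, then down.

Emit:
drive_tool --series '[{"x": 13, "y": -1.3, "z": -1, "ax": 0, "ay": 0, "az": 0, "hand": 40}, {"x": 13, "y": -1.3, "z": 0, "ax": 0, "ay": 0, "az": 0, "hand": 40}, {"x": 13, "y": -1.3, "z": 0, "ax": 0, "ay": 0, "az": 0, "hand": 40}, {"x": 12, "y": -1.2, "z": 0, "ax": 0, "ay": 0, "az": 0, "hand": 40}, {"x": 0, "y": 0, "z": 0, "ax": 0, "ay": 0, "az": 0, "hand": 40}, {"x": 0, "y": 0, "z": -2, "ax": 0, "ay": 0, "az": 0, "hand": 40}, {"x": 0, "y": 0, "z": -0.6, "ax": 0, "ay": 0, "az": 0, "hand": 40}, {"x": 0, "y": 0, "z": 0, "ax": 0, "ay": 0, "az": 0, "hand": 40}]'

```text
time: 14.8
tool_pos: [0.6158, 0.2247, 0.0954]
tool_rot: [-0.0, 0.999, -0.049, 0.0]
wrist_force: [0.9, -0.9, -1.5]
gripper_width: 0.0512
```

```bash
python3 - <<'E'
from h import *
grab('wrist','w11.png');grab('scene','s11.png')
s=manip.observe();print(s['time'],s['tool_pos'],s['tool_rot'],s['wrist_force'])
E
```

```text
14.9 [0.61576193 0.22477735 0.09534459] [-5.78465476e-05  9.98813573e-01 -4.86971638e-02  1.70765569e-04] [ 0.03479891 -1.01351698 -0.93030455]
```

View pics/w11.png

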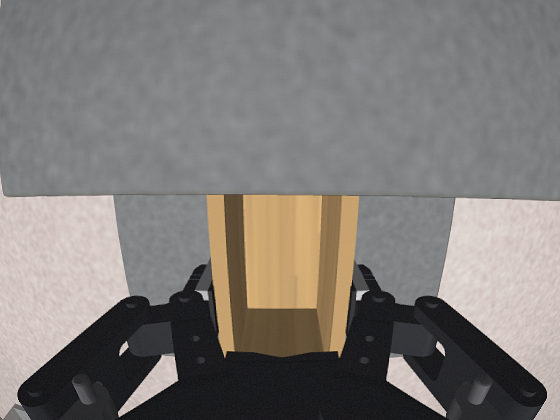

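View pics/s11.png

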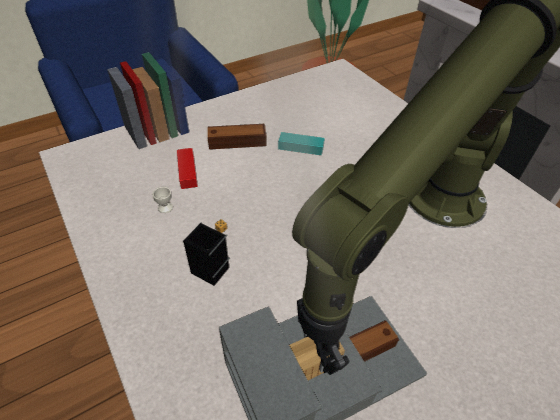

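The weight is partly on the board now (force has eased). Releasing and lifting straight up.

Emit:
drive_tool --series '[{"x": 0, "y": 0, "z": 0, "ax": 0, "ay": 0, "az": 0, "hand": 65}, {"x": 0, "y": 0, "z": 0, "ax": 0, "ay": 0, "az": 0, "hand": 95}, {"x": 0, "y": 0, "z": 0, "ax": 0, "ay": 0, "az": 0, "hand": 95}, {"x": 0, "y": 0, "z": 0, "ax": 0, "ay": 0, "az": 0, "hand": 95}, {"x": 0, "y": 0, "z": 15, "ax": 0, "ay": 0, "az": 0, "hand": 95}, {"x": -5, "y": 0, "z": 40, "ax": 0, "ay": 0, "az": 0, "hand": 95}, {"x": -10, "y": 0, "z": 45, "ax": 0, "ay": 0, "az": 0, "hand": 95}, {"x": -10, "y": 0, "z": 40, "ax": 0, "ay": 0, "az": 0, "hand": 95}, {"x": -20, "y": 0, "z": 0, "ax": 0, "ay": 0, "az": 0, "hand": 95}, {"x": 0, "y": 0, "z": 0, "ax": 0, "ay": 0, "az": 0, "hand": 95}]'

```text
time: 15.9
tool_pos: [0.5703, 0.2254, 0.2382]
tool_rot: [-0.002, 0.999, -0.048, 0.001]
wrist_force: [-0.6, 0.5, -0.4]
gripper_width: 0.0811
```

Emit:
drive_tool --series '[{"x": 0, "y": -45, "z": 0, "ax": 0, "ay": 0, "az": 0, "hand": 95}, {"x": 0, "y": -45, "z": 0, "ax": 0, "ay": 0, "az": 0, "hand": 95}, {"x": 0, "y": -45, "z": 0, "ax": 0, "ay": 0, "az": 0, "hand": 95}, {"x": 0, "y": -45, "z": 0, "ax": 0, "ay": 0, "az": 0, "hand": 95}, {"x": 0, "y": -45, "z": 0, "ax": 0, "ay": 0, "az": 0, "hand": 95}, {"x": 0, "y": -45, "z": 0, "ax": 0, "ay": 0, "az": 0, "hand": 95}, {"x": 0, "y": 0, "z": 0, "ax": 0, "ay": 0, "az": 0, "hand": 95}, {"x": 0, "y": 0, "z": 0, "ax": 0, "ay": 0, "az": 0, "hand": 95}]'

```text
time: 16.7
tool_pos: [0.5708, -0.0469, 0.235]
tool_rot: [0.0, 0.999, -0.051, -0.0]
wrist_force: [-0.7, 1.8, -0.3]
gripper_width: 0.0808
```

```bash
python3 - <<'E'
from h import *
grab('scene','s12.png');f=grab('top','t12.png')
s=manip.observe();print(s['time'],s['tool_pos'],s['wrist_force'])
W=cloud(f)
o=np.array([.529,.233]);a=-.099;ex=np.array([np.cos(a),np.sin(a)]);ey=np.array([-np.sin(a),np.cos(a)])
P=W.reshape(-1,3);d=P[:,:2]-o;X=d@ex;Y=d@ey
for n,x0,x1,z0,z1 in(('dom',-.13,-.008,.035,.055),('pot',.01,.125,.122,.145)):
    m=(X>x0)&(X<x1)&(abs(Y)<.085)&(P[:,2]>z0)&(P[:,2]<z1)
    print(n,m.sum(),X[m].min(),X[m].max(),Y[m].min(),Y[m].max(),np.median(P[m,2]),cv2.minAreaRect(np.stack([X[m],Y[m]],1).astype(np.float32)*1000))
Q=W[100:155,245:295].reshape(-1,3);Q=Q[(Q[:,2]>.11)&(Q[:,2]<.14)];print('tower',cv2.minAreaRect(Q[:,:2].astype(np.float32)*1000))
E
```

```text
16.8 [ 0.57101652 -0.0438035   0.23472388] [-0.25623248 -0.22029314  0.44234407]
dom 625 -0.10095727923839896 -0.008157270963769296 -0.024275915481578484 0.02866194021500516 0.04554063884424857 ((-54.531761169433594, 2.1545486450195312), (51.83687210083008, 92.75621795654297), 88.76365661621094)
pot 258 0.04327003273052812 0.12421550312972693 -0.02536380228014316 0.029237580254963754 0.13045321860058978 ((83.98097229003906, 1.8314800262451172), (53.8216552734375, 81.54103088378906), 88.78158569335938)
tower ((680.4327392578125, -114.1824951171875), (65.56555938720703, 73.65176391601562), 26.948116302490234)
```

View pics/s12.png

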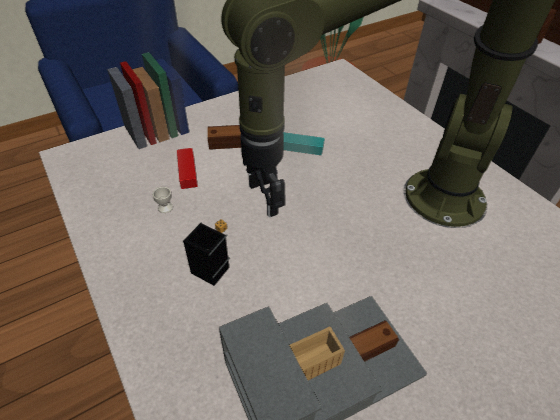

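View pics/t12.png

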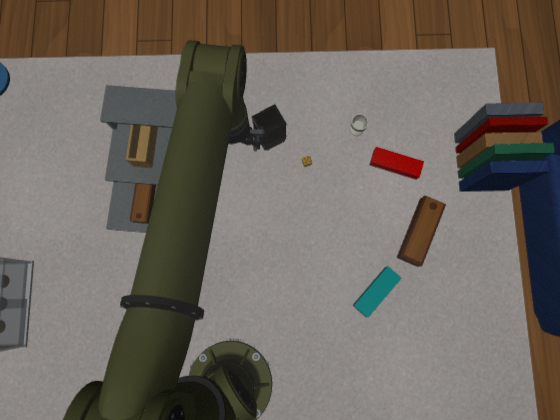

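The pot's rear end is at rack x = 0.043, so the far end is at 0.173, 38 mm in under the high board. Its top is at 131 mm and its yaw is about 1°. The domino is unchanged and the tower is in place. Handing in.

```bash
python3 -c "
from station import manip
print(manip.job_done())"
```

```text
the job is handed in; nothing more can be done
None
```

Both pieces are shelved, released and handed in at about 17 s of the 54 s allowed; the hand-in returned no verdict. I chose the smaller brown box (140 x 49 x 34 mm measured) as the domino box, and left the larger brown one and the red and turquoise ones alone.

Last depth-camera checks, in the rack frame I fitted from the first top view:

| Piece | Far end under its board | Sideways offset | Yaw error | Top height (expected) |
|---|---|---|---|---|
| Domino box, bottom tier | about 39 mm | 2 mm | about 1° | 45.5 mm (46) |
| Bamboo pot, upper tier | about 38 mm | 2 mm | about 1° | 130.5 mm (132) |

The far ends sit under the boards, so I worked them out from the visible rear ends and the given lengths. The dice tower measured within 2 mm of its start, which is measurement noise. The gripper was clear of everything at the end, and no check failed or disagreed.

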